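# Pin the carry handle to the drying tray and lift it level

## Robot

A 6-joint arm with a two-finger parallel gripper is mounted at the origin on a cart in front of the work surface, level with it; the furniture and walls round the work are solid. World frame = base frame: x ahead of the robot, y to its left, z up, the work surface at z = 0. Lengths are in m, angles in rad, forces in N, time in s.
With the tool pointing down it reaches from about 0.375 to 0.9 m from the base axis. Payload 3.1 kg.
Tool frame: the origin (TCP) lies at the centre of the arm's flange, where the gripper is bolted on; the fingertips stand 182 mm ahead of it and the grasp point (between the pads) lies 164 mm ahead of it; z points along the fingers, y is the line along which they close (so a half turn about z gives the same grasp; the last joint's range is limited). The gripper opens to 87 mm and grips with 3 to 60 N. Pads are 19 mm wide; open, the fingers measure 117 mm over their backs; the gripper's body (75 mm by 190 mm) begins 51 mm behind the grasp point.
Start: joints at [1.107, 0.527, 1.433, -0, 1.181, -0.178], TCP at [0.176, 0.6, 0.405] pointing down, gripper open.
Joint ranges: [-3.08, 3.08], [-0.75, 2.2], [0.22, 2.44], [-1.43, 4.57], [0, 2.65], [-2.85, 2.85]. Speed limits (rad/s): [2.79, 2.79, 3.14, 3.14, 3.14, 3.14].

## Interface

Orientations are given as a unit quaternion [x, y, z, w].
In Python, from rig import * gives the robot as it stands.
- The arm moves only by the tool move_arm, never from a script. Its argument "commands" is a list that holds one entry, the list of rows, each a list of 6 numbers: the shift along the tool's x, y, z in units of 40 mm (1.0 is 40 mm), then the turn, a rotation vector about the tool's x, y, z in rad. A call has 1 to 12 rows; each row is the pose to reach, as a shift and turn from the pose commanded when the call began, along the tool's axes at that moment; what a row does not reach only later rows make up. A row lasts 1/8 s, in which the tool goes at most 62.5 mm and 10.7 degrees, less where a joint would pass 70% of its speed; a pose out of reach is approached as far as the arm can. A call with a gripper value outside its range is refused whole. "claw" is the closure, from -1 (fully open) to 1 (shut), so that 0 is half open, set as the call begins (left out, the last holds). The fingers move at their own pace and stop on an object; "squeeze" is the grip in N (left out, the last holds). Time passes only in rows, so rows that repeat a pose let the fingers close. It gives the time, the measured TCP pose, the force, the opening and the grip force at its end, in the units of the state.
- get_obs(): the state, without advancing time (a new reading comes with each control period).
- camera(name): name is "scene" or "side" or "wrist"; returns a dict with "pixels" (420x560x3 uint8, blue, green, red), "range_z" (420x560 float32, m along the optical axis (not along the pixel's ray), 0 where there is no reading), "camera_matrix" (3x3 intrinsics, pixels), "D" ([k1, k2, p1, p2, k3] as OpenCV has them; the pictures are not rectified), "extrinsics" (4x4, takes a point from world to camera coordinates). Camera axes: x right, y up, looking along -z (the intrinsics and any distortion apply to the point x, -y, -z); pixel columns grow to the right and rows downward; lengths in m; the calibration is good to about 2 mm. A picture is of the moment at which its call begins.
- hand_in(): hands the job in; it is judged then, once.
The state is a dict: "time": time; "q": joint angles; "joint_velocities": joint speeds; "joint_torque": joint torques, N m; "position": TCP position; "tool_rot": TCP orientation; "ft_force": force on the tool from outside, world axes, zero at the start; "moment": the same for the moment, N m; "grip_width": finger opening in m; "grip_force": force on a finger pad.
Only numpy, scipy, OpenCV 4.12 (cv2) and the standard library are available. Lean on these libraries where they do the work, as an engineer would, in place of code of your own. Each camera call takes 0.05 s, during which the arm holds its last target. There are 200 camera calls.

## Task

Lock the carry handle to the drying tray: push the red-headed pin through the bracket and the handle's tongue between its cheeks until its head is fully home. Then lift the tray by the handle alone, at least 8 cm clear of the bench, and finish while still holding it there, level and still, with the painted figures standing in their pockets and the pots and bottles around it left where they are.

Things in the scene. Friction and masses are not known exactly. Their poses are not given: they have to be found in the camera images.
- knob (a point): Centre of the pin's red knob, 28 (x) x 18 x 18 mm, flat sides; grasp it from above across y. The pin lies level on a 3 mm cutting mat, axis 9 mm above it; x runs from knob to tip, z up. After the knob come a 3 mm steel shoulder (17.6 mm across) and a steel shank 10 mm thick, 40 mm long, bullet-nosed over its last 9 mm. Shoulder face 17 mm, tip 57 mm from this point along x. 45 g.
- pin_mid (a point): Point on the pin's axis, on the shank 13.5 mm from the shoulder face, 30.5 mm from the knob's centre towards the tip; same axes as the knob. It meets the clevis point when the pin is fully seated.
- tray: Loose plywood drying tray, 100 (x) x 240 (y) x 16 mm, 420 g, balanced; origin under its centre, z up, x the way the pin goes in (away from the robot). Amid it an aluminium fork bracket: front and back cheeks 8 mm thick, 44 mm wide, tops 60 mm above the underside, with 12 mm holes, the handle's tongue between them; low end stops, 27 (x) x 58 (y) mm overall, flanges out to y = -48 and 48 mm.
- clevis (a point): Middle of the bracket, on the common axis of the 12 mm holes in both cheeks and the tongue, 46 mm above the tray's underside; the axis is this point's x. The front cheek's face, where the pin enters, is 13.5 mm from here on the -x side. With the pin seated, its knob's centre is 30.5 mm from here on the -x side. A hard push slides the tray.
- grip (a point): Centre of the handle's dark wooden bar, 18 (x) x 100 (y) x 22 mm, flat sides, axes as the tray's; grasp its middle from above across x. It is 41 mm above the hole axis; a seated knob's top is 32 mm below it. Its dark steel tongue (9 x 44 mm) stands in the bracket with 0.5 to 1 mm of play: unpinned it just pulls out; pinned it rises 1 to 2 mm before the tray follows. 160 g.
- figure0_mid (a point): grey painted figure on a cork grip (25 mm round, 68 mm tall), half-way up it, loose in the tray's nearer, right-hand (-x, -y) pocket; its foot is 9 mm above the tray's underside. z is its upright axis.
- pocket0 (a point): Centre of the floor of that nearer, right-hand (-x, -y) pocket (28 mm wide, 7 mm deep), at x = -26, y = -88 mm on the tray.
- figure1_mid (a point): red-brown painted figure on a cork grip (25 mm round, 68 mm tall), half-way up it, loose in the tray's farther, right-hand (+x, -y) pocket; its foot is 9 mm above the tray's underside. z is its upright axis.
- pocket1 (a point): Centre of the floor of that farther, right-hand (+x, -y) pocket (28 mm wide, 7 mm deep), at x = 26, y = -88 mm on the tray.
- figure2_mid (a point): red-brown painted figure on a cork grip (25 mm round, 68 mm tall), half-way up it, loose in the tray's nearer, left-hand (-x, +y) pocket; its foot is 9 mm above the tray's underside. z is its upright axis.
- pocket2 (a point): Centre of the floor of that nearer, left-hand (-x, +y) pocket (28 mm wide, 7 mm deep), at x = -26, y = 88 mm on the tray.
- figure3_mid (a point): grey painted figure on a cork grip (25 mm round, 68 mm tall), half-way up it, loose in the tray's farther, left-hand (+x, +y) pocket; its foot is 9 mm above the tray's underside. z is its upright axis.
- pocket3 (a point): Centre of the floor of that farther, left-hand (+x, +y) pocket (28 mm wide, 7 mm deep), at x = 26, y = 88 mm on the tray.
- bronze_jar: Small open glass jar of bronze paint, 44 mm wide, 71 mm tall, a bystander; origin under its centre.
- black_pot: Small black pot, 36 mm wide, 40 mm tall, a bystander; origin under its centre.
- bottle_n1: White bottle, 33 mm wide, 46 mm tall, a bystander; origin under its centre.
- bottle_n2: Grey bottle with a white cap, 28 mm wide, 42 mm tall, a bystander; origin under its centre.
Mind the look-alikes: they are no part of the job. Of the things that look like the part that bears grip, the larger one is meant. There is more than one size of the part that bears knob; the job needs the smaller.

How it is judged:
On the way, in this order (a step that is already met when the one before it is completed fails the run):
1. the pin is pushed fully home through bracket and handle while the tray stands on the bench (distance between pin_mid and clevis below 0.004 m and angle between the x axis of pin_mid and the x axis of tray, either way round below 0.12 rad and height (world z) of tray below 0.012 m), for 0.2 s.
2. the tray is lifted clear of the bench by the pinned handle (distance between pin_mid and clevis below 0.004 m and angle between the x axis of pin_mid and the x axis of tray, either way round below 0.12 rad and height (world z) of tray above 0.03 m and contact force between the fingers and handle above 1 N), for 0.2 s.
At the end, for the whole second after the job is handed in: Tray held only by the handle in the fingers, underside 78 mm or more above the bench, level within 0.12 rad, under 0.02 m/s and 0.15 rad/s; pin within 4 mm of home and in line within 0.12 rad; each figure in its own pocket (middle within 42 mm of the pocket floor), upright within 0.25 rad (height (world z) of tray above 0.078 m and angle between tray's own z axis and vertical below 0.12 rad and linear speed of tray below 0.02 m/s and angular speed of tray below 0.15 rad/s and contact force between the fingers and handle above 2 N and contact force between each of the arm, the fingers and tray below 0.5 N and contact force between the fingers and pin below 0.5 N and distance between pin_mid and clevis below 0.004 m and angle between the x axis of pin_mid and the x axis of tray, either way round below 0.12 rad and distance between figure0_mid and pocket0 below 0.042 m and angle between each of figure0_mid, figure1_mid, figure2_mid, figure3_mid's own z axis and vertical below 0.25 rad and distance between figure1_mid and pocket1 below 0.042 m and distance between figure2_mid and pocket2 below 0.042 m and distance between figure3_mid and pocket3 below 0.042 m); the arm keeps its last pose, push and grip.
It fails at once if a figure falls over or drops out of its pocket (angle between any of figure0_mid, figure1_mid, figure2_mid, figure3_mid's own z axis and vertical above 0.6 rad).
It fails at once if a pot or bottle standing beside the work is knocked (more than 15 mm) (distance of any of bronze_jar, black_pot, bottle_n1, bottle_n2 from where it was at the start of the episode above 0.015 m).
It also fails if it takes over 59 s, if anything falls off the work surface, if the arm or the gripper's body presses on something with over 40 N, if the wrist force passes 120 N, or if a joint passes its speed limit or range.

## Working session

There is one attempt and no reset: what is moved stays moved. The work goes in short steps, Python scripts to look and compute and a tool call to move; the robot and the scene stay as the last step left them, time stands still between calls to the robot, and variables do not carry over. Pictures are saved under pics/ and viewed, at most 10 in all, crops included, and the job is handed in when it is done.

Besides the shell and the picture viewer there is one more tool, called after "Emit:" as name(argument=value, ...), one argument or row to a line, values as JSON. move_arm: Moves the arm, as the interface text tells. Its arguments: {"type":"object","properties":{"commands":{"type":"array","items":{"type":"array","items":{"type":"array","items":{"type":"number"}}}},"claw":{"type":"number"},"squeeze":{"type":"number"}},"required":["commands"]}

```bash
mkdir -p pics; cat > h.py <<'E'
from rig import *
import numpy as np, cv2
from scipy.spatial.transform import Rotation as R
def cloud(c):
    K=np.array(c["camera_matrix"]);D=np.array(c["D"],float);E=np.array(c["extrinsics"])
    z=c["range_z"];h,w=z.shape
    u,v=np.meshgrid(np.arange(w),np.arange(h))
    p=cv2.undistortPoints(np.stack([u,v],-1).reshape(-1,1,2).astype(np.float64),K,D).reshape(h,w,2)
    P=np.stack([p[...,0]*z,-p[...,1]*z,-z],-1)
    W=(P-E[:3,3])@E[:3,:3]
    W[z==0]=np.nan
    return W
def snap(n,f):
    c=camera(n);cv2.imwrite(f"pics/{f}.png",c["pixels"]);np.savez(f"pics/{f}.npz",W=cloud(c),img=c["pixels"]);return c
E
python3 - <<'E'
from h import *
for n in ["scene","side"]:
    c=snap(n,n+"0"); E=np.array(c["extrinsics"]);print(n,-E[:3,:3].T@E[:3,3])
print(get_obs())
E
```

```text
scene [0.011046   0.34436498 0.78788912]
side [ 0.14935941 -0.67647585  0.70716785]
{'time': 0.1, 'q': array([ 1.10648125e+00,  5.28385931e-01,  1.43378587e+00,  2.86122838e-05,
        1.18140025e+00, -1.78501078e-01]), 'joint_velocities': array([-0.00193719, -0.00244017, -0.00321776, -0.00031512, -0.00155745,
        0.00026992]), 'joint_torque': array([-5.31438582e-04, -4.40982807e+01, -1.77150732e+01,  6.34629582e-02,
        5.34008082e-02, -3.10509643e-05]), 'position': array([0.17603918, 0.59937164, 0.40385759]), 'tool_rot': array([ 1.42426398e-01,  9.89804901e-01, -9.34840196e-04, -3.25201528e-04]), 'ft_force': array([ 0.83345245, -0.07749205, -0.69242019]), 'moment': array([ 0.00760827,  0.02754935, -0.03419437]), 'grip_force': 0.0, 'grip_width': 0.08693359330799223}
```

View pics/scene0.png

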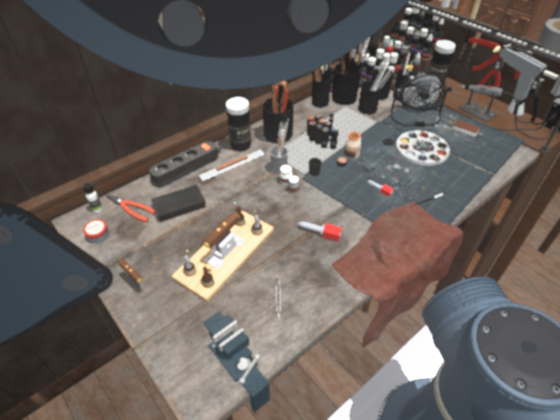

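View pics/side0.png

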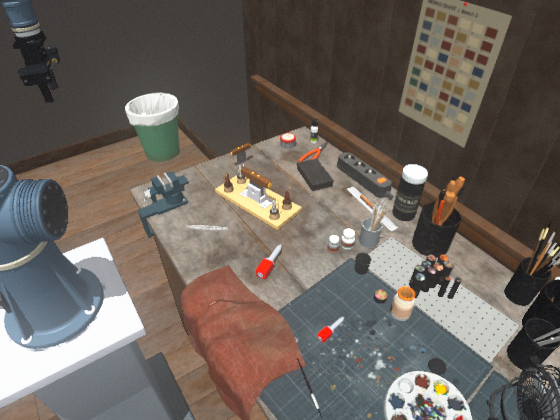

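The scene view shows the small pin on the mat at (380,187) and the tray at (225,250). The big decoy pin is at (325,230). In the side view the small pin is at (332,327) and the tray at (258,200).

```bash
python3 - <<'E'
from h import *
for n,kb,tb in [("scene0",(360,170,405,205),(165,200,285,300)),("side0",(310,305,352,348),(205,150,310,230))]:
    d=np.load(f"pics/{n}.npz");W=d["W"];img=d["img"]
    hsv=cv2.cvtColor(img,cv2.COLOR_BGR2HSV)
    def box(b,m):
        M=np.zeros(m.shape,bool);M[b[1]:b[3],b[0]:b[2]]=1;P=W[m&M];return P[~np.isnan(P).any(1)]
    red=((hsv[...,0]<8)|(hsv[...,0]>172))&(hsv[...,1]>170)&(hsv[...,2]>110)
    P=box(kb,red); print(n,"knob",len(P),P.mean(0),P.min(0),P.max(0))
    P=P[P[:,2]>0.018];print(" top",len(P),P.mean(0),cv2.minAreaRect((P[:,:2]*1000).astype(np.float32)))
    anyp=box(kb,np.ones_like(red)); s=anyp[(anyp[:,2]>0.0085)]; 
    print(" pin rect",len(s),cv2.minAreaRect((s[:,:2]*1000).astype(np.float32)))
    yel=(hsv[...,0]>12)&(hsv[...,0]<32)&(hsv[...,1]>90)&(hsv[...,2]>130)
    P=box(tb,yel);P=P[(P[:,2]>0.010)&(P[:,2]<0.022)]
    print(" tray",len(P),P.mean(0),cv2.minAreaRect((P[:,:2]*1000).astype(np.float32)))
    P=box(tb,np.ones_like(red));P=P[(P[:,2]>0.090)&(P[:,2]<.11)];print(" grip",len(P),P.mean(0),cv2.minAreaRect((P[:,:2]*1000).astype(np.float32)))
    P=box(tb,np.ones_like(red));P=P[(P[:,2]>0.055)&(P[:,2]<.063)];print(" cheeks",len(P),P.mean(0))
E
```

```text
scene0 knob 22 [ 0.44528178 -0.37804596  0.01802572] [ 0.43680551 -0.38540603  0.0103163 ] [ 0.45476314 -0.37505404  0.02118129]
 top 13 [ 0.4453553  -0.37777436  0.01992658] ((446.0519104003906, -378.0994567871094), (18.069692611694336, 5.416731357574463), 8.03030776977539)
 pin rect 144 ((458.8614196777344, -417.46044921875), (101.8094253540039, 69.04174041748047), 79.38737487792969)
 tray 207 [0.52888629 0.096393   0.01443963] ((552.3302001953125, 51.54673767089844), (99.21715545654297, 241.3841552734375), 15.599319458007812)
 grip 356 [0.55077365 0.05476942 0.09664955] ((552.5394897460938, 51.61099624633789), (20.0850887298584, 104.11310577392578), 16.435943603515625)
 cheeks 171 [0.5450161  0.05610216 0.05924822]
side0 knob 127 [ 0.44358384 -0.39067036  0.01887891] [ 0.43155191 -0.39873818  0.001625  ] [ 0.46387546 -0.37140093  0.02317469]
 top 99 [ 0.44350408 -0.38945999  0.02050695] ((443.94146728515625, -389.3983459472656), (24.5445499420166, 16.86377716064453), 6.405848026275635)
 pin rect 226 ((466.1127014160156, -384.9759826660156), (70.07369995117188, 18.011579513549805), 11.254405975341797)
 tray 712 [0.55434048 0.03325024 0.01514413] ((553.59326171875, 49.017433166503906), (104.01350402832031, 242.89886474609375), 15.138389587402344)
 grip 193 [0.55118776 0.04480481 0.0957648 ] ((552.3213500976562, 48.24061584472656), (19.694562911987305, 100.80863189697266), 15.305889129638672)
 cheeks 123 [0.55269995 0.05391938 0.05853559]
```

```bash
cat >> h.py <<'E'
def Rd(yaw): # tool down, tool x at yaw deg
    return R.from_euler('z',yaw,degrees=True)*R.from_euler('x',np.pi)
def rows(*wps):
    o=get_obs();p=np.array(o["position"]);r=R.from_quat(o["tool_rot"])
    print("pos",p.round(4),"yaw",np.degrees(np.arctan2(*r.as_matrix()[[1,0],0])).round(2),"F",np.round(o["ft_force"],1),"M",np.round(o["moment"],2),"w",round(o["grip_width"],4),round(o["grip_force"],1),"t",o["time"],"q",np.round(o["q"],2))
    for w in wps:
        s=r.inv().apply(np.array(w[:3])-p)/0.04; t=(r.inv()*Rd(w[3])).as_rotvec()
        print(w,"->",s.round(3),t.round(3))
E
python3 -c "
from h import *
rows((.47,.3,.4,100),(.52,0,.4,60),(.44,-.36,.36,11))"
```

```text
pos [0.176  0.5994 0.4039] yaw 163.62 F [ 0.8 -0.1 -0.7] M [ 0.01  0.03 -0.03] w 0.0869 0.0 t 0.1 q [ 1.11  0.53  1.43  0.    1.18 -0.18]
(0.47, 0.3, 0.4, 100) -> [-9.161 -5.108  0.103] [-2.00e-03  1.00e-03  1.11e+00]
(0.52, 0, 0.4, 60) -> [-12.475 -11.952   0.115] [-2.000e-03  1.000e-03  1.809e+00]
(0.44, -0.36, 0.36, 11) -> [-13.094 -21.148   1.133] [-1.000e-03  2.000e-03  2.664e+00]
```

Emit:
move_arm(
  commands=[
    [[-9.2,-5.1,0.1,0,0,1.11],[-9.2,-5.1,0.1,0,0,1.11],[-9.2,-5.1,0.1,0,0,1.11],[-9.2,-5.1,0.1,0,0,1.11],[-9.2,-5.1,0.1,0,0,1.11],[-9.2,-5.1,0.1,0,0,1.11],[-9.2,-5.1,0.1,0,0,1.11],[-12.5,-12,0.1,0,0,1.81],[-12.5,-12,0.1,0,0,1.81],[-12.5,-12,0.1,0,0,1.81],[-12.5,-12,0.1,0,0,1.81],[-12.5,-12,0.1,0,0,1.81]],
  ],
  claw=-0.2,
  squeeze=20,
)

```text
time: 1.6
position: [0.5206, -0.0041, 0.4006]
tool_rot: [0.867, 0.499, -0.0, -0.0]
ft_force: [-0.1, 0.1, -0.2]
grip_width: 0.0519
grip_force: 0.0
```

```bash
python3 -c "
from h import *
rows((.44,-.38,.36,11))"
```

```text
pos [ 0.5206 -0.0041  0.4006] yaw 59.83 F [-0.1  0.1 -0.2] M [-0.12  0.08 -0.05] w 0.0519 0.0 t 1.6 q [-0.22  0.39  1.7   0.    1.05  0.3 ]
(0.44, -0.38, 0.36, 11) -> [-9.137  2.982  1.013] [-0.     0.     0.852]
```

Emit:
move_arm(
  commands=[
    [[-9.1,3,1,0,0,0.85],[-9.1,3,1,0,0,0.85],[-9.1,3,1,0,0,0.85],[-9.1,3,1,0,0,0.85],[-9.1,3,1,0,0,0.85],[-9.1,3,1,0,0,0.85],[-9.1,3,1,0,0,0.85],[-9.1,3,1,0,0,0.85],[-9.1,3,1,0,0,0.85]],
  ],
)

```text
time: 2.72
position: [0.4422, -0.3753, 0.3606]
tool_rot: [0.995, 0.098, -0.0, -0.001]
ft_force: [-0.4, -0.1, -1.1]
grip_width: 0.0522
grip_force: 0.0
```

```bash
python3 - <<'E'
from h import *
rows((.44,-.38,.36,11))
c=snap("wrist","w1");E=np.array(c["extrinsics"]);print(-E[:3,:3].T@E[:3,3])
d=np.load("pics/w1.npz");W=d["W"];img=d["img"];hsv=cv2.cvtColor(img,cv2.COLOR_BGR2HSV)
red=((hsv[...,0]<8)|(hsv[...,0]>172))&(hsv[...,1]>150)&(hsv[...,2]>80)
n,l,st,ct=cv2.connectedComponentsWithStats(red.astype(np.uint8))
for i in range(1,n):
    if st[i,4]>60:
        P=W[l==i];P=P[~np.isnan(P).any(1)];print(st[i],P.mean(0))
E
```

```text
pos [ 0.4422 -0.3753  0.3606] yaw 11.3 F [-0.4 -0.1 -1.1] M [-0.06  0.17  0.02] w 0.0522 0.0 t 2.725 q [-0.9   0.52  1.59  0.    1.03  0.48]
(0.44, -0.38, 0.36, 11) -> [-0.076  0.106  0.014] [-0.002  0.     0.005]
[ 0.50636921 -0.36259795  0.34121543]
[  47  139   50   49 1218] [ 0.44324246 -0.18141208  0.02164925]
```

View pics/w1.png

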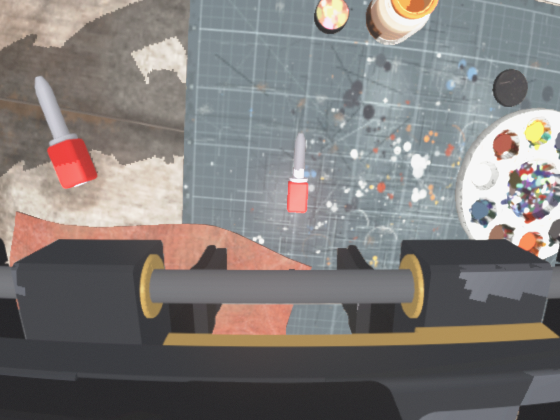

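Wrist view: the small pin's knob is at (298,195) with the tip at (300,135). The large decoy is at left (72,160), and the glass jar at top right is well clear.

```bash
python3 - <<'E'
from h import *
d=np.load("pics/w1.npz");W=d["W"];img=d["img"];hsv=cv2.cvtColor(img,cv2.COLOR_BGR2HSV)
sl=(slice(128,218),slice(280,318));w=W[sl];h=hsv[sl]
red=((h[...,0]<10)|(h[...,0]>170))&(h[...,1]>120)
mat=w[...,2][~red];print("mat z",np.nanmedian(mat))
P=w[red&(w[...,2]>.015)];P=P[~np.isnan(P).any(1)]
print(len(P),P.mean(0),np.median(P[:,2]),cv2.minAreaRect((P[:,:2]*1e3).astype(np.float32)))
s=w[w[...,2]>.008];print(cv2.minAreaRect((s[:,:2]*1e3).astype(np.float32)))
t=w[(w[...,2]>.008)&(w[...,2]<.0195)&~red];print(len(t),t.mean(0))
v=s[:,:2]-s[:,:2].mean(0);e=np.linalg.svd(v,full_matrices=False)[2][0];print(e,np.degrees(np.arctan2(e[1],e[0]))%180)
rows((.445,-.388,.187,11))
E
```

```text
mat z 0.004121194330978766
167 [ 0.44883892 -0.38725822  0.02092948] 0.02109271033752849 ((447.4261474609375, -388.4178771972656), (27.3877010345459, 17.944372177124023), 8.207676887512207)
((468.6224365234375, -385.429443359375), (71.94094848632812, 18.071393966674805), 8.18108081817627)
541 [ 0.481066   -0.38320079  0.0163699 ]
[-0.98884201 -0.14896804] 8.567127575081997
pos [ 0.4423 -0.3751  0.3608] yaw 11.33 F [ 0.  -0.9  0.1] M [-0.07  0.09 -0.  ] w 0.0523 0.0 t 2.775 q [-0.9   0.52  1.59  0.    1.03  0.48]
(0.445, -0.388, 0.187, 11) -> [4.000e-03 3.340e-01 4.344e+00] [-0.001  0.     0.006]
```

```bash
python3 -c "
from h import *
rows((.4474,-.3884,.23,8.4),(.4474,-.3884,.187,8.4))"
```

```text
pos [ 0.4423 -0.3751  0.3608] yaw 11.33 F [ 0.  -0.9  0.1] M [-0.07  0.09 -0.  ] w 0.0523 0.0 t 2.775 q [-0.9   0.52  1.59  0.    1.03  0.48]
(0.4474, -0.3884, 0.23, 8.4) -> [0.06  0.354 3.269] [-0.001  0.     0.051]
(0.4474, -0.3884, 0.187, 8.4) -> [0.06  0.355 4.344] [-0.001  0.     0.051]
```

Emit:
move_arm(
  commands=[
    [[0.06,0.355,2,0,0,0.05],[0.06,0.355,3.27,0,0,0.05],[0.06,0.355,3.27,0,0,0.05],[0.06,0.355,3.8,0,0,0.05],[0.06,0.355,4.1,0,0,0.05],[0.06,0.355,4.3,0,0,0.05],[0.06,0.355,4.3,0,0,0.05],[0.06,0.355,4.3,0,0,0.05]],
  ],
)

```text
time: 3.78
position: [0.4473, -0.3906, 0.1897]
tool_rot: [0.997, 0.073, 0.0, 0.001]
ft_force: [-0.2, -0.3, 0.5]
grip_width: 0.0521
grip_force: 0.0
```

```bash
python3 -c "
from h import *
rows((.4474,-.3884,.187,8.4))"
```

```text
pos [ 0.4473 -0.3906  0.1897] yaw 8.36 F [-0.2 -0.3  0.5] M [-0.03  0.18 -0.  ] w 0.0521 0.0 t 3.775 q [-0.91  0.79  1.65  0.    0.7   0.52]
(0.4474, -0.3884, 0.187, 8.4) -> [ 0.011 -0.055  0.066] [ 0.001 -0.001 -0.001]
```

Emit:
move_arm(
  commands=[
    [[0.01,-0.055,0.06,0.001,-0.001,0],[0.01,-0.055,0.06,0.001,-0.001,0]],
  ],
)

```text
time: 4.03
position: [0.4471, -0.388, 0.1864]
tool_rot: [0.997, 0.073, -0.001, -0.001]
ft_force: [0.0, 0.6, 0.5]
grip_width: 0.052
grip_force: 0.0
```

Emit:
move_arm(
  commands=[
    [[0,0,0,0,0,0],[0,0,0,0,0,0],[0,0,0,0,0,0],[0,0,0,0,0,0],[0,0,0,0,0,0],[0,0,0,0,0,0]],
  ],
  claw=1,
  squeeze=30,
)

```text
time: 4.78
position: [0.4471, -0.3882, 0.1863]
tool_rot: [0.997, 0.073, -0.001, -0.0]
ft_force: [-0.2, 0.3, -0.6]
grip_width: 0.0178
grip_force: 30.0
```

```bash
python3 -c "
from h import *
rows((.4474,-.3884,.29,8.4),(.45,-.2,.3,12),(.46,.02,.30,15.4))"
```

```text
pos [ 0.4471 -0.3882  0.1863] yaw 8.35 F [-0.2  0.3 -0.6] M [-0.08  0.11  0.05] w 0.0178 30.0 t 4.775 q [-0.9   0.8   1.65 -0.    0.69  0.52]
(0.4474, -0.3884, 0.29, 8.4) -> [ 0.004  0.003 -2.591] [-0.001  0.001 -0.001]
(0.45, -0.2, 0.3, 12) -> [ 0.752 -4.648 -2.838] [-0.001  0.001 -0.064]
(0.46, 0.02, 0.3, 15.4) -> [  1.798 -10.054  -2.834] [-0.001  0.001 -0.123]
```

Emit:
move_arm(
  commands=[
    [[0,0,-1.5,0,0,0],[0,0,-2.6,0,0,0],[0.75,-4.65,-2.84,0,0,-0.06],[0.75,-4.65,-2.84,0,0,-0.06],[0.75,-4.65,-2.84,0,0,-0.06],[1.5,-10.05,-3.34,0,0,-0.123],[1.5,-10.05,-3.34,0,0,-0.123],[1.5,-10.05,-3.34,0,0,-0.123],[1.5,-10.05,-3.34,0,0,-0.123],[1.5,-10.05,-3.34,0,0,-0.123],[1.5,-10.05,-3.34,0,0,-0.123]],
  ],
)

```text
time: 6.15
position: [0.4485, 0.0177, 0.3203]
tool_rot: [0.991, 0.134, -0.0, -0.0]
ft_force: [0.1, -1.3, 0.1]
grip_width: 0.0178
grip_force: 30.0
```

```bash
python3 - <<'E'
from h import *
rows((.447,.0207,.26,15.4))
c=snap("wrist","w2");E=np.array(c["extrinsics"]);print(-E[:3,:3].T@E[:3,3],E[:3,:3].round(3))
E
```

```text
pos [0.4485 0.0177 0.3203] yaw 15.42 F [ 0.1 -1.3  0.1] M [-0.11  0.17 -0.06] w 0.0178 30.0 t 6.15 q [-0.21  0.44  1.95  0.    0.76  1.09]
(0.447, 0.0207, 0.26, 15.4) -> [-0.015 -0.082  1.508] [-0.001  0.001  0.   ]
[0.51159846 0.03491688 0.30094253] [[ 0.266 -0.964 -0.   ]
 [ 0.935  0.258 -0.242]
 [ 0.233  0.064  0.97 ]]
```

View pics/w2.png

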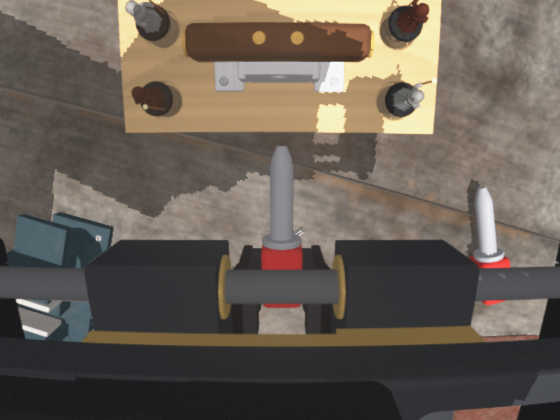

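Wrist view: pin gripped at (282,200), pointing straight ahead. The bracket is at (280,70), the bar at (278,42), and the tray's front edge is at row 132.

```bash
cat > m.py <<'E'
from h import *
import sys
d=np.load(f"pics/{sys.argv[1]}.npz");W=d["W"];img=d["img"];hsv=cv2.cvtColor(img,cv2.COLOR_BGR2HSV)
o=get_obs();p=np.array(o["position"]);r=R.from_quat(o["tool_rot"])
T=r.inv().apply((W-p).reshape(-1,3)).reshape(W.shape)*1e3  # tool frame mm
ok=~np.isnan(W[...,0])
# shank: row profile
yy,xx=np.mgrid[:420,:560]
s=ok&(xx>250)&(xx<315)&(yy<232)&(T[...,2]>150)&(T[...,2]<190)&(abs(T[...,1])<20)
P=T[s]
print("shank n",len(P),"x range",P[:,0].min(),P[:,0].max())
for a in range(20,60,6):
    q=P[(P[:,0]>=a)&(P[:,0]<a+6)]
    if len(q)>5: print("  x",a+3,"ymid",((np.percentile(q[:,1],2)+np.percentile(q[:,1],98))/2).round(2),"ztop",np.percentile(q[:,2],5).round(2))
def rect(P,n):
    (c,s,a)=cv2.minAreaRect(P[:,:2].astype(np.float32)*(1000 if abs(P).max()<5 else 1)); print(n,len(P),np.round(c,1),np.round(s,1),round(a,2),"z",np.median(P[:,2]).round(4))
Z=W[...,2]
top=ok&(yy<235)
rect(W[top&(Z>.090)&(Z<.11)&(T[...,2]>190)],"bar top W")
m=top&(Z>.054)&(Z<.065)&(hsv[...,1]<70)&(T[...,2]>190); rect(W[m],"cheek W")
y=top&(Z>.009)&(Z<.023)&(hsv[...,0]>12)&(hsv[...,0]<32)&(hsv[...,1]>80); rect(W[y],"tray W")
# front edge line of tray in tool frame
xs=[];ys=[]
for c in range(130,430,6):
    col=np.where(y[:,c])[0]
    if len(col): xs.append(T[col.max(),c,0]);ys.append(T[col.max(),c,1])
print("front edge x=a*y+b",np.polyfit(ys,xs,1))
E
python3 m.py w2
```

```text
shank n 1861 x range 20.761534185067276 57.37214226855264
  x 23 ymid -0.19 ztop 168.07
  x 29 ymid -0.42 ztop 168.0
  x 35 ymid -0.43 ztop 167.94
  x 41 ymid -0.42 ztop 167.98
  x 47 ymid -0.21 ztop 168.11
  x 53 ymid -0.22 ztop 168.68
  x 59 ymid -0.24 ztop 170.17
bar top W 6817 [555.   48.9] [ 18.7 104.2] 15.11 z 0.0983
cheek W 1449 [517.8  99.8] [121.2 290.5] 34.88 z 0.0606
tray W 17423 [554.   48.5] [ 98.1 241.4] 15.03 z 0.0167
front edge x=a*y+b [ 0.06584613 64.95864427]
```

```bash
cat >> h.py <<'E'
def T_(d,z,a=548.,l=-97.45,yaw=15.1):
    t=np.radians(yaw);u=np.array([np.cos(t),np.sin(t)]);v=np.array([-u[1],u[0]])
    xy=((a-d)*u+l*v)/1e3
    return (round(xy[0],4),round(xy[1],4),z,yaw)
def err(a=548.,l=-97.45,yaw=15.1):
    p=get_obs()["position"]*1e3;t=np.radians(yaw);u=np.array([np.cos(t),np.sin(t)])
    print("d",(a-p[:2]@u).round(2),"lat",(p[:2]@np.array([-u[1],u[0]])-l).round(2),"z",p[2].round(2))
E
python3 -c "
from h import *
rows(T_(108,.2197),T_(80,.2197))"
```

```text
pos [0.4486 0.0172 0.3203] yaw 15.35 F [ 0.6 -0.2  0.2] M [-0.15  0.09  0.02] w 0.0176 30.0 t 6.2 q [-0.21  0.44  1.95  0.    0.76  1.09]
(np.float64(0.4502), np.float64(0.0205), 0.2197, 15.1) -> [ 0.062 -0.066  2.514] [-0.001  0.001  0.004]
(np.float64(0.4772), np.float64(0.0278), 0.2197, 15.1) -> [ 0.762 -0.063  2.514] [-0.001  0.001  0.004]
```

Emit:
move_arm(
  commands=[
    [[0.06,-0.066,1,0,0.001,0.004],[0.06,-0.066,1.9,-0.001,0.001,0.004],[0.06,-0.066,2.5,-0.001,0.001,0.004],[0.06,-0.066,2.5,-0.001,0.001,0.004],[0.4,-0.066,2.5,-0.001,0.001,0.004],[0.76,-0.066,2.5,-0.001,0.001,0.004],[0.76,-0.066,2.5,-0.001,0.001,0.004],[0.76,-0.066,2.5,-0.001,0.001,0.004]],
  ],
)

```text
time: 7.2
position: [0.4767, 0.0291, 0.2207]
tool_rot: [0.991, 0.132, 0.0, 0.0]
ft_force: [-0.6, 0.7, -0.6]
grip_width: 0.0178
grip_force: 30.0
```

```bash
python3 - <<'E'
from h import *
err();rows(T_(80,.2197))
snap("wrist","w3")
E
python3 m.py w3
```

```text
d 80.14 lat 1.32 z 220.75
pos [0.4767 0.0291 0.2207] yaw 15.21 F [-0.6  0.7 -0.6] M [-0.1   0.14 -0.02] w 0.0178 30.0 t 7.2 q [-0.17  0.66  1.94  0.    0.54  1.13]
(np.float64(0.4772), np.float64(0.0278), 0.2197, 15.1) -> [0.003 0.034 0.026] [ 0.    -0.     0.002]
shank n 2895 x range 20.59748379197327 72.92175289091068
  x 23 ymid 0.4 ztop 168.04
  x 29 ymid 0.17 ztop 167.95
  x 35 ymid 0.17 ztop 167.86
  x 41 ymid 0.18 ztop 167.81
  x 47 ymid 0.41 ztop 167.82
  x 53 ymid 0.4 ztop 168.46
  x 59 ymid 0.39 ztop 169.9Traceback (most recent call last):
  File "m.py", line 19, in <module>
    rect(W[top&(Z>.090)&(Z<.11)&(T[...,2]>190)],"bar top W")
    ~~~~^^^^^^^^^^^^^^^^^^^^^^^^^^^^^^^^^^^^^^^^^^^^^^^^^^^^
  File "m.py", line 16, in rect
    (c,s,a)=cv2.minAreaRect(P[:,:2].astype(np.float32)*(1000 if abs(P).max()<5 else 1)); print(n,len(P),np.round(c,1),np.round(s,1),round(a,2),"z",np.median(P[:,2]).round(4))
                                                                ~~~~~~~~~~^^
    return umr_maximum(a, axis, None, out, keepdims, initial, where)
ValueError: zero-size array to reduction operation maximum which has no identity
```

View pics/w3.png

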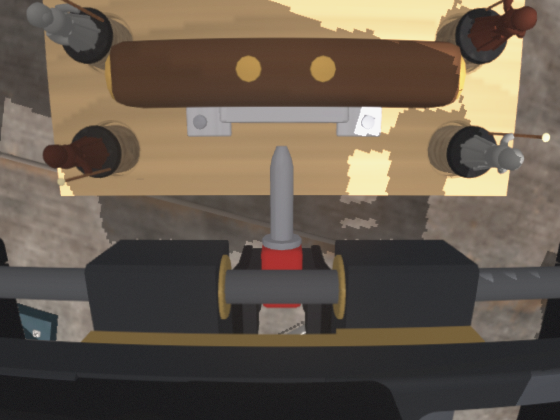

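Wrist view: the pin tip at (282,148) is just short of the front cheek (row ~122), and the bar spans columns 110–460. I'll compare the pin and bar laterally within this one image.

```bash
cat > m2.py <<'E'
from h import *
import sys
d=np.load(f"pics/{sys.argv[1]}.npz");W=d["W"];img=d["img"];hsv=cv2.cvtColor(img,cv2.COLOR_BGR2HSV)
o=get_obs();p=np.array(o["position"]);r=R.from_quat(o["tool_rot"])
T=r.inv().apply((W-p).reshape(-1,3)).reshape(W.shape)*1e3
yy,xx=np.mgrid[:420,:560];ok=~np.isnan(T[...,0])&(yy<235)
def sel(z0,z1,extra=True): return ok&(T[...,2]>z0)&(T[...,2]<z1)&(T[...,0]>45)&extra
def rep(n,m):
    P=T[m];print(n,len(P),[np.round(np.percentile(P[:,i],[1,50,99]),1) for i in range(3)],"mid",((np.percentile(P[:,:2],1,0)+np.percentile(P[:,:2],99,0))/2).round(2),"rect",*[np.round(q,2) for q in cv2.minAreaRect(P[:,:2].astype(np.float32))])
rep("bar",sel(117,127))
rep("bartop",sel(120,126,(yy<110)))
g=(hsv[...,1]<60)&(yy<140)&(xx>150)&(xx<420)
rep("cheek",sel(154,166,g&(xx>215)&(xx<352)))
rep("flange",sel(185,206,g&(hsv[...,2]>110)))
y=(hsv[...,0]>12)&(hsv[...,0]<32)&(hsv[...,1]>70)
rep("tray",sel(195,212,y))
E
python3 m2.py w3
```

```text
bar 22990 [array([72.2, 80.6, 89.7]), array([-46.7,   1.3,  49.5]), array([120.4, 122.2, 126.2])] mid [80.97  1.38] rect [81.06  1.42] [104.1   18.39] 89.97
bartop 22607 [array([72.3, 80.6, 89.6]), array([-46.3,   1.3,  49.1]), array([120.4, 122.2, 125.6])] mid [80.92  1.36] rect [81.01  1.31] [103.46  18.15] 90.0
cheek 1740 [array([67.7, 70.3, 72.9]), array([-20.1,   1.3,  22.9]), array([158.4, 159.9, 161.4])] mid [70.27  1.4 ] rect [70.28  1.38] [44.23  5.28] 89.96
flange 2282 [array([61.1, 67.3, 75. ]), array([-46. ,  26.4,  49.3]), array([187.5, 200.8, 203.7])] mid [68.08  1.62] rect [68.08  1.94] [14.12 97.23] 0.01
tray 37016 [array([ 45.7,  80.9, 127.3]), array([-116.8,   -4.8,  119.3]), array([197.8, 203.9, 208.3])] mid [86.52  1.29] rect [87.79  1.49] [242.25  85.94] 89.86
```

Emit:
move_arm(
  commands=[
    [[0,0.028,0.027,0,0,0],[0,0.028,0.027,0,0,0],[0.1,0.028,0.027,0,0,0],[0.2,0.028,0.027,0,0,0],[0.3,0.028,0.027,0,0,0],[0.4,0.028,0.027,0,0,0],[0.5,0.028,0.027,0,0,0],[0.5,0.028,0.027,0,0,0]],
  ],
)

```text
time: 8.25
position: [0.4967, 0.033, 0.2192]
tool_rot: [0.991, 0.132, 0.0, 0.0]
ft_force: [-0.3, -0.1, -1.2]
grip_width: 0.0177
grip_force: 30.0
```

```bash
python3 - <<'E'
from h import *
err();rows()
snap("wrist","w4")
E
python3 m2.py w4
```

```text
d 59.81 lat -0.04 z 219.22
pos [0.4967 0.033  0.2192] yaw 15.18 F [-0.3 -0.1 -1.2] M [-0.1   0.12 -0.02] w 0.0177 30.0 t 8.25 q [-0.16  0.68  1.89  0.    0.58  1.15]
bar 21509 [array([51.9, 61. , 69.3]), array([-48.5,  -0.1,  48.3]), array([119. , 120.8, 124.8])] mid [60.62 -0.12] rect [60.56  0.11] [105.18  18.06] 89.97Traceback (most recent call last):
  File "m2.py", line 11, in <module>
    rep("bartop",sel(120,126,(yy<110)))
    ~~~^^^^^^^^^^^^^^^^^^^^^^^^^^^^^^^^
  File "m2.py", line 9, in rep
    P=T[m];print(n,len(P),[np.round(np.percentile(P[:,i],[1,50,99]),1) for i in range(3)],"mid",((np.percentile(P[:,:2],1,0)+np.percentile(P[:,:2],99,0))/2).round(2),"rect",*[np.round(q,2) for q in cv2.minAreaRect(P[:,:2].astype(np.float32))])
                                    ~~~~~~~~~~~~~^^^^^^^^^^^^^^^^^^
    return _quantile_unchecked(
        a, q, axis, out, overwrite_input, method, keepdims, weights)
    return _ureduce(a,
                    func=_quantile_ureduce_func,
    ...<5 lines>...
                    overwrite_input=overwrite_input,
                    method=method)
    r = func(a, **kwargs)
    result = _quantile(arr,
                       quantiles=q,
    ...<2 lines>...
                       out=out,
                       weights=wgt)
    slices_having_nans = np.isnan(arr[-1, ...])
                                  ~~~^^^^^^^^^
IndexError: index -1 is out of bounds for axis 0 with size 0
```

Emit:
move_arm(
  commands=[
    [[0.1,-0.004,0,0,0,0],[0.2,-0.004,0,0,0,0],[0.3,-0.004,0,0,0,0],[0.4,-0.004,0,0,0,0],[0.5,-0.004,0,0,0,0],[0.6,-0.004,0,0,0,0],[0.68,-0.004,0,0,0,0],[0.72,-0.004,0,0,0,0],[0.74,-0.004,0,0,0,0],[0.74,-0.004,0,0,0,0]],
  ],
)

```text
time: 9.55
position: [0.5248, 0.0409, 0.2192]
tool_rot: [0.991, 0.132, -0.0, -0.0]
ft_force: [0.1, 0.6, -0.6]
grip_width: 0.0177
grip_force: 30.0
```

```bash
python3 - <<'E'
from h import *
err();rows()
snap("wrist","w5")
E
sed -i 's/>45)/>5)/;s/^rep("bartop.*//' m2.py; python3 m2.py w5 | cut -c1-300; python3 m.py w5 2>&1| grep -v Trace | head -9
```

```text
d 30.65 lat 0.23 z 219.2
pos [0.5248 0.0409 0.2192] yaw 15.17 F [ 0.1  0.6 -0.6] M [-0.05  0.14  0.01] w 0.0177 30.0 t 9.55 q [-0.13  0.69  1.82  0.    0.63  1.17]
bar 7723 [array([34.5, 37.9, 40.4]), array([-48. ,   0.1,  47.9]), array([119.5, 121.4, 126.7])] mid [ 3.748e+01 -1.000e-02] rect [37.02  0.22] [  7.47 103.7 ] 0.01
shank n 2505 x range 35.458269213002325 57.35868180607962
  x 35 ymid 0.73 ztop 157.76
  x 41 ymid 0.65 ztop 157.58
  x 47 ymid 0.74 ztop 158.28
  x 53 ymid 0.29 ztop 168.55
  x 59 ymid 0.29 ztop 170.06
  File "m.py", line 19, in <module>
    rect(W[top&(Z>.090)&(Z<.11)&(T[...,2]>190)],"bar top W")
    ~~~~^^^^^^^^^^^^^^^^^^^^^^^^^^^^^^^^^^^^^^^^^^^^^^^^^^^^Traceback (most recent call last):
  File "m2.py", line 13, in <module>
    rep("cheek",sel(154,166,g&(xx>215)&(xx<352)))
    ~~~^^^^^^^^^^^^^^^^^^^^^^^^^^^^^^^^^^^^^^^^^^
  File "m2.py", line 9, in rep
    P=T[m];print(n,len(P),[np.round(np.percentile(P[:,i],[1,50,99]),1) for i in range(3)],"mid",((np.percentile(P[:,:2],1,0)+np.percentile(P[:,:2],99,0))/2).round(2),"rect",*[np.round(q,2) for q in cv2.minAreaRect(P[:,:2].astype(np.float32))])
                                    ~~~~~~~~~~~~~^^^^^^^^^^^^^^^^^^
    return _quantile_unchecked(
        a, q, axis, out, overwrite_input, method, keepdims, weights)
    return _ureduce(a,
                    func=_quantile_ureduce_func,
    ...<5 lines>...
                    overwrite_input=overwrite_input,
                    method=method)
    r = func(a, **kwargs)
    result = _quantile(arr,
                       quantiles=q,
    ...<2 lines>...
                       out=out,
                       weights=wgt)
    slices_having_nans = np.isnan(arr[-1, ...])
                                  ~~~^^^^^^^^^
IndexError: index -1 is out of bounds for axis 0 with size 0
```

View pics/w5.png

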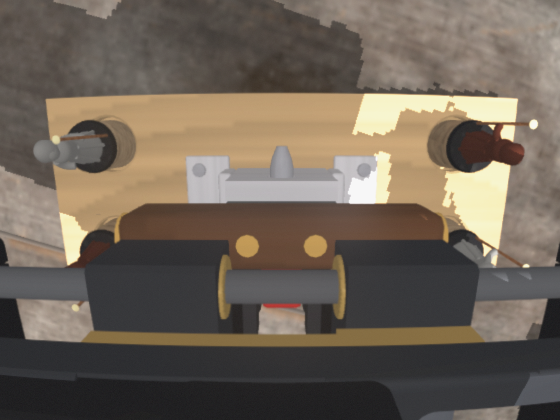

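The nose is out of the back cheek at (282,155), nearly home; a slightly further push will close the gap.

Emit:
move_arm(
  commands=[
    [[0.02,0,0,0,0,0],[0.035,0,0,0,0,0],[0.05,0,0,0,0,0],[0.05,0,0,0,0,0]],
  ],
)

```text
time: 10.1
position: [0.526, 0.0413, 0.2191]
tool_rot: [0.991, 0.132, -0.001, -0.0]
ft_force: [-4.7, -2.2, 2.0]
grip_width: 0.0175
grip_force: 30.0
```

```bash
cat > m3.py <<'E'
from h import *
err();rows()
snap("wrist","w6")
for n in ("w5","w6"):
    d=np.load(f"pics/{n}.npz");W=d["W"]
    o=get_obs();p=np.array(o["position"]);r=R.from_quat(o["tool_rot"])
    if n=="w5": p=np.array([.5248,.0409,.2192])
    T=r.inv().apply((W-p).reshape(-1,3)).reshape(W.shape)*1e3
    yy,xx=np.mgrid[:420,:560]
    P=T[(yy<203)&(T[...,2]>154)&(T[...,2]<163)&(abs(T[...,1])<18)&(T[...,0]>30)]
    print(n,"cheek x",np.percentile(P[:,0],[1,99]).round(2),"y",np.percentile(P[:,1],[1,99]).round(2))
    P=T[(yy<203)&(T[...,2]>166)&(T[...,2]<176)&(abs(T[...,1])<7)&(T[...,0]>40)]
    print("tip",P[:,0].max())
E
python3 m3.py
```

```text
d 29.43 lat 0.3 z 219.11
pos [0.526  0.0413 0.2191] yaw 15.18 F [-4.7 -2.2  2. ] M [-0.5   0.79 -0.04] w 0.0175 30.0 t 10.1 q [-0.13  0.7   1.81 -0.    0.64  1.17]
w5 cheek x [36.02 45.23] y [-17.66  17.65]
tip 57.70113959997774
w6 cheek x [36.09 44.19] y [-17.72  17.63]
tip 57.18350732532198
```

Shoulder in contact (about 5 N), with the tip 13.1 mm beyond the back cheek, so the pin is seated. I'll relax, release and rise.

Emit:
move_arm(
  commands=[
    [[-0.015,0,0,0,0,0],[-0.015,0,0,0,0,0],[-0.015,0,0,0,0,0]],
  ],
)

```text
time: 10.52
position: [0.5259, 0.0413, 0.2191]
tool_rot: [0.991, 0.132, -0.001, -0.0]
ft_force: [-4.6, -1.6, 2.5]
grip_width: 0.0176
grip_force: 30.0
```

Emit:
move_arm(
  commands=[
    [[0,0,0,0,0,0],[0,0,0,0,0,0],[0,0,0,0,0,0],[0,0,0,0,0,0],[0,0,-0.3,0,0,0],[0,0,-1,0,0,0],[0,0,-2,0,0,0],[0,0,-3,0,0,0],[0,0,-3,0,0,0]],
  ],
  claw=-0.2,
)

```text
time: 11.65
position: [0.5272, 0.0412, 0.343]
tool_rot: [0.991, 0.132, 0.004, 0.001]
ft_force: [1.2, 0.1, -0.0]
grip_width: 0.0522
grip_force: 0.0
```

```bash
python3 - <<'E'
from h import *
err();rows(T_(60,.36,yaw=105.1))
snap("wrist","w7")
E
python3 m.py w7 | grep W
```

```text
d 28.26 lat -0.1 z 343.02
pos [0.5272 0.0412 0.343 ] yaw 15.18 F [ 1.2  0.1 -0. ] M [-0.07  0.17  0.03] w 0.0522 0.0 t 11.65 q [-0.13  0.48  1.74  0.    0.91  1.17]
(np.float64(-0.033), np.float64(0.4965), 0.36, 105.1) -> [-10.532 -14.651  -0.558] [ 0.009 -0.004 -1.569]Traceback (most recent call last):
  File "m.py", line 11, in <module>
    print("shank n",len(P),"x range",P[:,0].min(),P[:,0].max())
                                     ~~~~~~~~~~^^
    return umr_minimum(a, axis, None, out, keepdims, initial, where)
ValueError: zero-size array to reduction operation minimum which has no identity
```

View pics/w7.png

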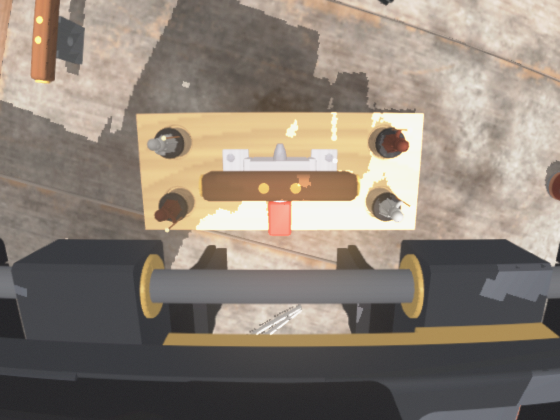

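Wrist view: the knob (280,215) sits against the bracket, its tip shows beyond at (280,150), and all four figures are upright. Next I'll measure the bar and turn the gripper a quarter.

```bash
python3 - <<'E'
from h import *
d=np.load("pics/w7.npz");W=d["W"]
yy,xx=np.mgrid[:420,:560]
P=W[(yy<235)&(yy>150)&(xx>190)&(xx<370)&(W[...,2]>.088)&(W[...,2]<.11)]
c=cv2.minAreaRect((P[:,:2]*1e3).astype(np.float32));print(len(P),c,np.median(P[:,2]))
P=W[(yy<240)&(yy>105)&(xx>130)&(xx<430)&(W[...,2]>.009)&(W[...,2]<.022)]
print(cv2.minAreaRect((P[:,:2]*1e3).astype(np.float32)))
x,y=np.array(c[0])/1e3
rows((x,y,.30,105.1),(x,y,.251,105.1))
E
```

```text
4567 ((555.8761596679688, 49.246158599853516), (17.975326538085938, 104.33834838867188), 15.000161170959473) 0.09822515116930797
((555.093505859375, 49.285743713378906), (100.14767456054688, 241.3838348388672), 15.132878303527832)
pos [0.5264 0.0413 0.3412] yaw 15.18 F [-0.1  0.   0.1] M [-0.07  0.16 -0.02] w 0.0524 0.0 t 11.7 q [-0.13  0.49  1.74  0.    0.91  1.17]
(np.float64(0.5558761596679688), np.float64(0.04924615859985351), 0.3, 105.1) -> [ 0.759 -0.002  1.033] [ 0.005 -0.002 -1.569]
(np.float64(0.5558761596679688), np.float64(0.04924615859985351), 0.251, 105.1) -> [ 0.753 -0.004  2.258] [ 0.005 -0.002 -1.569]
```

Emit:
move_arm(
  commands=[
    [[0.5,0,0.3,0,0,-1.569],[0.75,0,0.5,0,0,-1.569],[0.75,0,0.8,0,0,-1.569],[0.75,0,0.8,0,0,-1.569],[0.75,0,0.8,0,0,-1.569],[0.75,0,0.8,0,0,-1.569],[0.75,0,0.8,0,0,-1.569],[0.75,0,0.8,0,0,-1.569],[0.75,0,0.8,0,0,-1.569],[0.75,0,0.8,0,0,-1.569],[0.75,0,0.8,0,0,-1.569],[0.75,0,0.8,0,0,-1.569]],
  ],
)

```text
time: 13.2
position: [0.5551, 0.0491, 0.3069]
tool_rot: [0.609, 0.794, -0.0, -0.0]
ft_force: [-0.7, 0.1, -0.1]
grip_width: 0.0521
grip_force: 0.0
```

```bash
python3 - <<'E'
from h import *
rows((.5557,.0492,.251,105.1))
E
```

```text
pos [0.5551 0.0491 0.3069] yaw 105.04 F [-0.7  0.1 -0.1] M [-0.06  0.03 -0.01] w 0.0521 0.0 t 13.2 q [-0.11  0.57  1.69  0.    0.88 -0.37]
(0.5557, 0.0492, 0.251, 105.1) -> [-0.002  0.017  1.398] [-0.    -0.    -0.001]
```

Emit:
move_arm(
  commands=[
    [[0,0.017,0.6,0,0,0],[0,0.017,1.1,0,0,0],[0,0.017,1.4,0,0,0],[0,0.017,1.4,0,0,0],[0,0.017,1.4,0,0,0]],
  ],
)

```text
time: 13.82
position: [0.5561, 0.0493, 0.2517]
tool_rot: [0.608, 0.794, 0.0, 0.0]
ft_force: [0.5, -0.6, 0.4]
grip_width: 0.0523
grip_force: 0.0
```

Emit:
move_arm(
  commands=[
    [[0,0,0,0,0,0],[0,0,0,0,0,0],[0,0,0,0,0,0],[0,0,0,0,0,0],[0,0,0,0,0,0],[0,0,0,0,0,0]],
  ],
  claw=1,
  squeeze=45,
)

```text
time: 14.58
position: [0.5559, 0.0493, 0.2513]
tool_rot: [0.608, 0.794, 0.0, 0.0]
ft_force: [-0.7, -0.0, 0.6]
grip_width: 0.0179
grip_force: 45.0
```

Emit:
move_arm(
  commands=[
    [[0,0,-0.05,0,0,0],[0,0,-0.1,0,0,0],[0,0,-0.2,0,0,0],[0,0,-0.3,0,0,0],[0,0,-0.4,0,0,0],[0,0,-0.5,0,0,0],[0,0,-0.5,0,0,0]],
  ],
)

```text
time: 15.45
position: [0.556, 0.0493, 0.2717]
tool_rot: [0.608, 0.794, 0.0, 0.0]
ft_force: [-0.4, 0.1, -7.6]
grip_width: 0.0175
grip_force: 45.0
```

```bash
python3 - <<'E'
from h import *
rows((.5557,.0492,.36,105.1))
snap("side","s2")
im=cv2.imread("pics/s2.png")[120:260,170:350];cv2.imwrite("pics/s2c.png",cv2.resize(im,None,fx=4,fy=4,interpolation=cv2.INTER_CUBIC))
E
```

```text
pos [0.556  0.0493 0.2717] yaw 105.07 F [-0.4  0.1 -7.6] M [-0.06  0.    0.02] w 0.0175 45.0 t 15.45 q [-0.11  0.63  1.71  0.    0.8  -0.37]
(0.5557, 0.0492, 0.36, 105.1) -> [-0.    -0.005 -2.209] [ 0.001  0.    -0.001]
```

View pics/s2c.png

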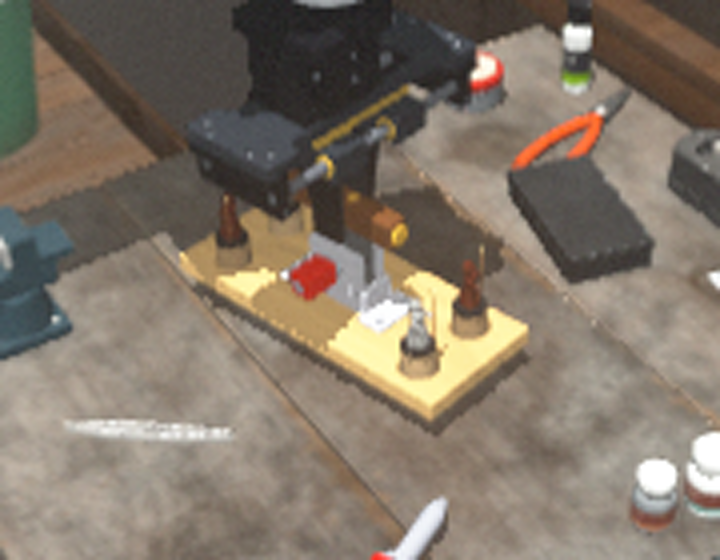

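The tray hangs level on the pinned handle: the knob is against the bracket at (315,275), all figures stand, and the load is 7.6 N. Lifting on smoothly.

Emit:
move_arm(
  commands=[
    [[0,0,-0.1,0,0,0],[0,0,-0.3,0,0,0],[0,0,-0.5,0,0,0],[0,0,-0.7,0,0,0],[0,0,-0.9,0,0,0],[0,0,-1.1,0,0,0],[0,0,-1.3,0,0,0],[0,0,-1.5,0,0,0],[0,0,-1.7,0,0,0],[0,0,-1.9,0,0,0],[0,0,-2.0,0,0,0],[0,0,-2.1,0,0,0]],
  ],
)

```text
time: 17.0
position: [0.5557, 0.0493, 0.3554]
tool_rot: [0.608, 0.794, -0.0, -0.0]
ft_force: [0.0, 0.1, -7.6]
grip_width: 0.0176
grip_force: 45.0
```

Emit:
move_arm(
  commands=[
    [[0,0,0,0,0,0],[0,0,0,0,0,0],[0,0,0,0,0,0],[0,0,0,0,0,0],[0,0,0,0,0,0],[0,0,0,0,0,0],[0,0,0,0,0,0],[0,0,0,0,0,0]],
  ],
)

```text
time: 18.0
position: [0.5558, 0.0493, 0.3552]
tool_rot: [0.608, 0.794, 0.0, 0.0]
ft_force: [0.2, -0.4, -7.3]
grip_width: 0.0179
grip_force: 45.0
```

```bash
python3 - <<'E'
from h import *
rows()
snap("side","s3")
d=np.load("pics/s3.npz");W=d["W"];h=cv2.cvtColor(d["img"],cv2.COLOR_BGR2HSV)
m=(h[...,0]>12)&(h[...,0]<32)&(h[...,1]>80)&(h[...,2]>110)&(abs(W[...,0]-.555)<.14)&(abs(W[...,1]-.05)<.14)&(W[...,2]>.09)&(W[...,2]<.13)
P=W[m];
for _ in range(3):
    A=np.c_[P[:,:2],np.ones(len(P))];k=np.linalg.lstsq(A,P[:,2],rcond=None)[0];P=P[abs(A@k-P[:,2])<.004]
print(len(P),"slope",k[:2],"top z at centre",k@[.556,.049,1])
im=d["img"][90:230,170:350];cv2.imwrite("pics/s3c.png",cv2.resize(im,None,fx=4,fy=4,interpolation=cv2.INTER_CUBIC))
E
```

```text
pos [0.5558 0.0493 0.3552] yaw 105.07 F [ 0.2 -0.4 -7.3] M [-0.05  0.03 -0.  ] w 0.0179 45.0 t 18.0 q [-0.11  0.5   1.65  0.    0.99 -0.37]
1112 slope [0.01273495 0.00901938] top z at centre 0.11686413721988251
```

View pics/s3c.png

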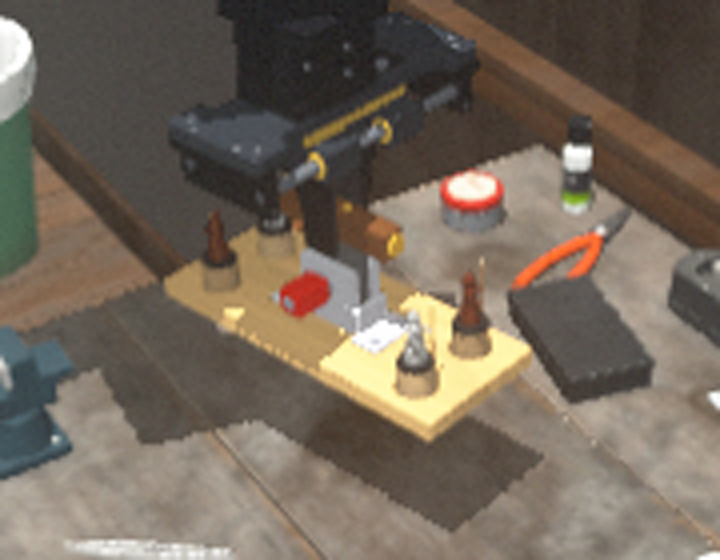

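The tray's underside is about 10 cm up and level within 0.02 rad. The figures stand and the pin is home at (305,295). Handing in.

```bash
python3 -c "
from rig import *
print(hand_in())"
```

```text
the job is handed in; nothing more can be done
None
```

The pin is pushed home and the job is handed in at 18 s, with the tray held by the handle about 10 cm above the bench, level and still, all four figures standing and the pots and bottles not touched; the hand-in returned no verdict.

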